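Reset the ratchet of a tilting tub rest and set it to its second notch

ROBOT

A 7-joint arm with a two-finger parallel gripper is mounted at the origin on the work surface. World frame = base frame: x ahead of the robot, y to its left, z up, the work surface at z = 0. Lengths are in m, angles in degrees, forces in N, time in s.
With the tool pointing down it reaches from about 0.425 to 0.925 m from the base axis. Payload 6.8 kg.
Tool frame: the origin (TCP) lies between the finger pads; the fingertips stand 19 mm ahead of it and the grasp point (between the pads) is the TCP; z points along the fingers, y is the line along which they close (so a half turn about z gives the same grasp; the last joint's range is limited). The gripper opens to 85 mm and grips with 20 to 120 N. Pads are 22 mm wide; open, the fingers measure 114 mm over their backs; the gripper's body (76 mm by 85 mm) begins 54 mm behind the grasp point. The pads swing forward as they close: fully open they stand 13 mm farther back than shut.
Start: joints at [-77.928, 27.33, 1.283, 89.118, -0.659, 63.558, -4.761], TCP at [0.212, 0.641, 0.22] pointing down, gripper open.
Joint ranges: [-169.35, 169.35], [-19.33, 120.38], [-80.79, 83.38], [13.8, 139.57], [-78.32, 258.32], [9.67, 109.79], [-169.56, 169.56]. Speed limits (degrees/s): [136.94, 136.94, 180, 180, 180, 180, 180].

INTERFACE

Orientations are given as [roll, pitch, yaw] about the fixed x, y, z axes, in that order (R = Rz(yaw) Ry(pitch) Rx(roll)).
In Python, from cell import bot, optics, ticket gives the robot as it stands. The module is installed in compiled form; this text tells all that it offers.
- The arm moves only by the tool jog_arm, never from a script. Its argument "rows" is text: rows parted by semicolons, each of 6 numbers parted by spaces: the shift along the tool's x, y, z in cm, then the turn, a rotation vector about the tool's x, y, z in degrees. In form: tx ty tz wx wy wz; .... A call has 1 to 8 rows; each row shifts and turns the commanded pose from where the row before left it, along the tool's axes as they then stand; what a row does not reach is not made up. A row lasts 1/10 s, in which the tool goes at most 50 mm and 8.59 degrees, less where a joint would pass 70% of its speed; a pose out of reach is approached as far as the arm can. A call is refused whole if a number of a shift passes 5 or a number of a turn 8.59, either way. A call with a gripper value outside its range is refused whole. "grip" is the closure, from 0 (fully open) to 1 (shut), set as the call begins (left out, the last holds). The fingers move at their own pace and stop on an object; the grip force is fixed at half the most. Time passes only in rows, so rows that do not move let the fingers close. It gives the time, the measured TCP pose, the force, the opening and the grip force at its end, in the units of the state.
- bot.observe(): the state, without advancing time (a new reading comes with each control period).
- optics.capture(name): name is "side" or "top"; returns a dict with "img" (384x512x3 uint8, blue, green, red), "intrinsics" (3x3 intrinsics, pixels), "R" (3x3) and "t" (3): a world point X has camera coordinates R X + t. Camera axes: x right, y down, z forward; pixel columns grow to the right and rows downward; lengths in m; the calibration is good to about 2 mm. A picture is of the moment at which its call begins. There is no depth.
- ticket.hand_in(): hands the job in; it is judged then, once.
The state is a dict: "time": time; "joint_pos": joint angles; "dq": joint speeds; "joint_efforts": joint torques, N m; "tool_pos": TCP position; "orientation": TCP orientation; "force": force on the tool from outside, world axes, zero at the start; "torque": the same for the moment, N m; "gripper_width": finger opening in m; "grip_force": force on a finger pad.
Only numpy, scipy, OpenCV 4.12 (cv2) and the standard library are available. Lean on these libraries where they do the work, as an engineer would, in place of code of your own. Each camera call takes 0.05 s, during which the arm holds its last target. There are 200 camera calls.

TASK

The tilting tub rest is propped too steep and its ratchet will not let the board down. Lift the board by its bar past the top notch so that the pawl trips, lower it all the way flat so that the pawl resets, then raise it to the second notch from the bottom and leave it propped there. Then stand the small oblong metal tub on the sloping board, base flat on it and one short end against the lip at its foot, and leave everything else on the table where it is.

Things in the scene. Friction and masses are not known exactly. Their poses are not given: they have to be found in the camera images.
- stand: Fixed base of the tilting tub rest, a 290 x 250 mm steel plate. Origin on the table below the middle of the board's hinge line, which is 60 mm up. x points from the hinge to the board's bar end, y along the hinge line. On its -y side, 94 to 135 mm from the middle and up to 175 mm high: the toothed cheek and the pawl, a dark steel rocker with a ball weight (leaning to the robot: in; away: tripped).
- board (a joint): Angle of the white board, rad: 0 flat, grows as the bar end is raised (stop at 1.34). Four notches hold it at 0.18, 0.38, 0.58 and 0.78; each clicks in about 0.04 past it and the board sinks onto it when let go. The pawl trips from 1.22 up (then it comes down freely) and resets below 0.1. Damped: lifting at the bar takes 4 N when still, under 10 N at 0.15 m/s. Do not force it down on a notch.
- handle (a point): Middle of the round steel bar at the board's free end: a grip sleeve 18 mm thick and 96 mm long, along the stand's y, that turns freely on the bar. It is 240 mm from the hinge line, on the line through the hinge at the board's angle (60 mm above the table when flat). 40 mm of open gap lie between it and the board's edge. Axes are the board's.
- seat (a point): Point on the board's top face at the foot of its lip, midway across. x runs up the slope, y along the lip, z square to the face (axes turn with the board). It lies 14 mm from the hinge line along the board and 14 mm above it square to the board. The flat face extends 177 mm up the slope and 90 mm to each side; the lip stands 14 mm above it.
- tub: Small open oblong metal tub, 90 x 50 x 65 mm high, walls 4 mm, about 0.25 kg, standing loose on the table beside the stand. Origin at the centre of its underside, x along its 90 mm length, z up.
- cup: Bystander: round white cup, 84 mm across, 75 mm high. Origin under its centre.
- jar: Bystander: amber glass jar, 56 mm across, 85 mm high. Origin under its centre.
- timer: Bystander: white box-shaped kitchen timer, 30 x 70 x 60 mm high. Origin under its centre.
- brush: Bystander: pastry brush lying flat along its x. Origin on its underside.
- spoon: Bystander: spoon lying flat along its x. Origin on its underside.
- squeeze: Bystander: white squeeze bottle, 52 mm across, 170 mm high. Origin under its centre.
- tin: Bystander: tin can, 66 mm across, 90 mm high. Origin under its centre.
There are look-alikes about, which are no part of the job. Leave any turquoise or yellow look-alike of the tub alone.

How it is judged (in metres and radians):
On the way, in this order (a step that is already met when the one before it is completed fails the run):
1. the board is lifted past the top notch, where the pawl trips (value of joint board above 1 rad), for 0.1 s.
2. the board is lowered flat, where the pawl resets (value of joint board below 0.04 rad), for 0.1 s.
At the end, for the whole second after the job is handed in: Board at rest on its second notch (0.33 to 0.44 rad). Tub at rest, upright, base on the board (8 mm, 0.12 rad), centre within 65 mm of the middle line, a short end within 17 mm of the lip, turned under 0.25 rad. No bystander moved over 40 mm (value of joint board between 0.33 and 0.44 rad and x of tub in the frame of seat between 0.035 and 0.062 m and y of tub in the frame of seat between -0.065 and 0.065 m and z of tub in the frame of seat between -0.008 and 0.008 m and angle between the z axis of tub and the z axis of seat, either way round below 0.12 rad and angle between the x axis of tub and the x axis of seat, either way round below 0.25 rad and angle between tub's own z axis and vertical below 1 rad and linear speed of tub below 0.02 m/s and velocity of joint board between -0.05 and 0.05 rad/s); the robot touches nothing.
It fails at once if a bystander is knocked or moved by more than 40 mm (distance of any of cup, jar, timer, brush, spoon, squeeze, tin from where it was at the start of the episode above 0.04 m).
It also fails if it takes over 64 s, if anything falls off the work surface, if the arm or the gripper's body presses on something with over 40 N, if the wrist force passes 120 N, or if a joint passes its speed limit or range.

## Working session

There is one attempt and no reset: what is moved stays moved. The work goes in short steps, Python scripts to look and compute and a tool call to move; the robot and the scene stay as the last step left them, time stands still between calls to the robot, and variables do not carry over. Pictures are saved under pics/ and viewed, at most 10 in all, crops included, and the job is handed in when it is done.

Besides the shell and the picture viewer there is one more tool, called after "Call:" by a JSON object that holds its "name" and its "arguments", one argument or row to a line. jog_arm: Moves the arm, as the interface text tells. Its arguments: {"type":"object","properties":{"rows":{"type":"string"},"grip":{"type":"number"}},"required":["rows"]}

```bash
mkdir -p pics; python3 - <<'E'
from cell import bot, optics
import cv2,pickle
s=bot.observe();print(s)
for n in("side","top"):
    c=optics.capture(n);pickle.dump(c,open(n+".pkl","wb"));print(n,c["intrinsics"],c["R"],c["t"])
    cv2.imwrite(f"pics/{n}0.png",c["img"])
E
```

```text
{'time': 0.0, 'joint_pos': array([-77.92721753,  27.37602504,   1.2802681 ,  89.17895041,
        -0.65990851,  63.55890105,  -4.76076627]), 'dq': array([-0.04348276,  0.12741454, -0.00247875,  0.05178231,  0.10230206,
       -0.02700093, -0.00747474]), 'joint_efforts': array([ 4.26642337e-04, -5.96437204e+01,  1.60788216e+00, -2.81207532e+01,
        1.22758158e-02,  9.04880231e-03,  9.07703651e-06]), 'tool_pos': array([0.21138839, 0.64038719, 0.21931845]), 'orientation': array([-1.79893705e+02,  7.18434515e-03,  1.61734580e+02]), 'force': array([-0.5729852 ,  0.07391423,  0.46899407]), 'torque': array([-0.0115419 , -0.04610255,  0.01472326]), 'grip_force': 0.0, 'gripper_width': 0.08524121341347586}
side [[407.50764745   0.         256.98016183]
 [  0.         407.50764745 195.47775675]
 [  0.           0.           1.        ]] [[ 0.9678499  -0.25143205  0.00696436]
 [-0.16405097 -0.65199396 -0.74026425]
 [ 0.19066688  0.71532217 -0.67227996]] [-0.4896208   0.1536555   1.02353475]
top [[372.3872856    0.         250.65634678]
 [  0.         372.3872856  193.68401957]
 [  0.           0.           1.        ]] [[ 0.01030471 -0.99991335 -0.00819156]
 [-0.99596176 -0.00953265 -0.08927092]
 [ 0.0891851   0.0090784  -0.9959737 ]] [0.0048992  0.48864014 1.17143496]
```

View pics/side0.png

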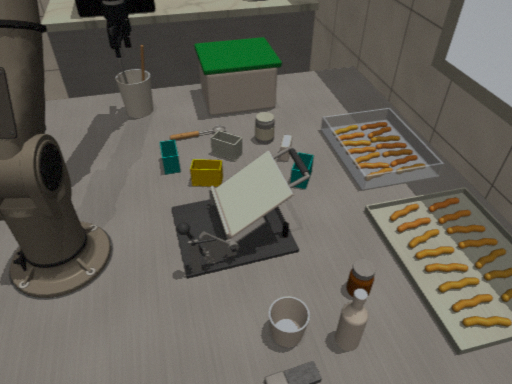

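View pics/top0.png

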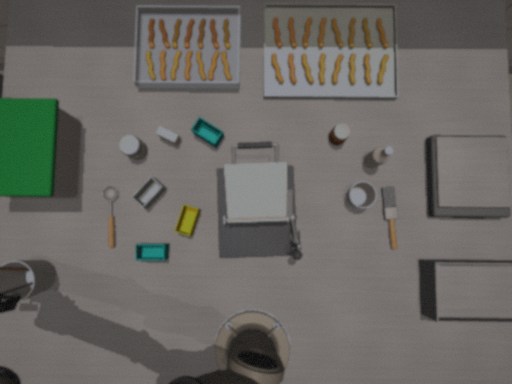

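Side view: the board is propped up on the dark stand, with the pawl at about (185,230)-(235,245). The grey tub is at (227,145), with yellow and turquoise look-alikes next to it. Top view: the bar is at (255,146), the board at (225-290,163-222), the pawl ball at (295,254) and the grey tub at (150,193). I'll enlarge both.

```bash
cat > h.py <<'E'
import numpy as np,cv2,pickle
def load(n): return pickle.load(open(n+".pkl","rb"))
def ray(c,u,v):
    d=c["R"].T@np.linalg.solve(c["intrinsics"],[u,v,1.]);return -c["R"].T@c["t"],d
def onz(c,u,v,z):
    o,d=ray(c,u,v);return o+d*(z-o[2])/d[2]
def proj(c,X):
    p=c["intrinsics"]@(c["R"]@np.array(X)+c["t"]);return p[:2]/p[2]
def two(c1,p1,c2,p2):
    (a,d),(b,e)=ray(c1,*p1),ray(c2,*p2)
    s=np.linalg.lstsq(np.c_[d,-e],b-a,rcond=None)[0];P,Q=a+d*s[0],b+e*s[1]
    return (P+Q)/2,np.linalg.norm(P-Q)
E
python3 - <<'E'
from h import *
t=load("top")["img"][120:270,130:330];s=load("side")["img"][120:280,130:330]
cv2.imwrite("pics/t1.png",cv2.resize(t,None,fx=4,fy=4,interpolation=2))
cv2.imwrite("pics/s1.png",cv2.resize(s,None,fx=3.75,fy=3.75,interpolation=2))
E
```

```text
(no output)
```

View pics/t1.png

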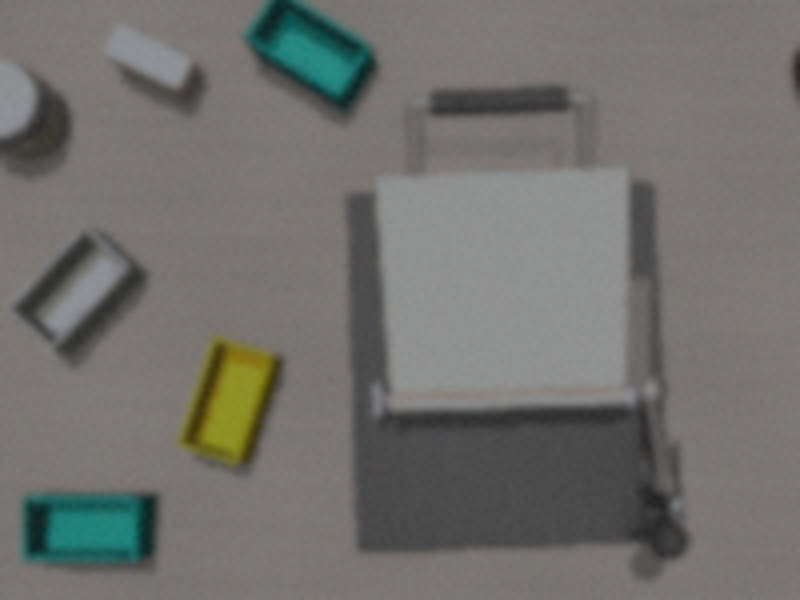

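View pics/s1.png

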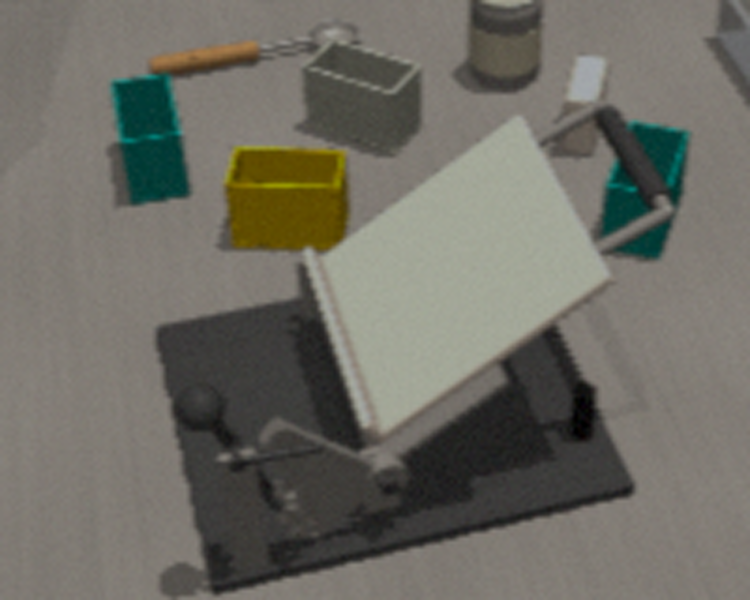

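The crops show the sleeve ends at top-crop (432,101) and (568,97) and side-crop (605,115) and (660,200). The hinge pins are at top-crop (377,402) and (655,390). The grey tub's rim corners are at top-crop (95,230), (145,275), (70,358) and (17,308).

```bash
python3 - <<'E'
from h import *
T,S=load("top"),load("side")
tc=lambda u,v:(130+u/4-.375,120+v/4-.375); sc=lambda u,v:(130+u/3.75-.37,120+v/3.75-.37)
for a,b in (((432,101),(605,115)),((568,97),(660,200)),((500,99),(632,157))): print("sleeve",two(T,tc(*a),S,sc(*b)))
for p in ((377,402),(655,390)): print("hinge",onz(T,*tc(*p),.06))
for p in ((360,550),(348,195),(655,183)): print("plate",onz(T,*tc(*p),.008))
print("plate side",[onz(S,*sc(*p),.008).round(3) for p in((157,328),(215,582),(633,487))])
c=[onz(T,*tc(*p),.065) for p in((95,230),(145,275),(70,358),(17,308))]
print("tub rim",np.round(c,3),np.mean(c,0))
c=[onz(S,*sc(*p),.065) for p in((333,42),(420,70),(385,92),(304,68))]
print("tub rim side",np.round(c,3),np.mean(c,0))
# yellow, turquoise extents
for lo,hi,n in(((20,100,100),(35,255,255),"yel"),((80,100,50),(100,255,255),"turq")):
    m=cv2.inRange(cv2.cvtColor(T["img"],cv2.COLOR_BGR2HSV),lo,hi)
    for k in cv2.findContours(m,0,1)[0]:
        if cv2.contourArea(k)>60: print(n,[onz(T,*q,.065)[:2].round(3) for q in cv2.boxPoints(cv2.minAreaRect(k))])
E
```

```text
sleeve (array([0.60825134, 0.04627244, 0.18901017]), np.float64(0.0031719373892989335))
sleeve (array([ 0.61322932, -0.04868706,  0.18778001]), np.float64(0.0010480535453830434))
sleeve (array([ 0.6110026 , -0.00119976,  0.18758351]), np.float64(0.001950315032754119))
hinge [0.40249929 0.09115394 0.06      ]
hinge [ 0.41389654 -0.12297106  0.06      ]
plate [0.28534632 0.1069376  0.008     ]
plate [0.57168786 0.12182157 0.008     ]
plate [ 0.58382505 -0.1284685   0.008     ]
plate side [array([0.284, 0.105, 0.008]), array([ 0.297, -0.139,  0.008]), array([ 0.581, -0.13 ,  0.008])]
tub rim [[0.533 0.312 0.065]
 [0.499 0.272 0.065]
 [0.434 0.328 0.065]
 [0.472 0.371 0.065]] [0.48453248 0.32076778 0.065     ]
tub rim side [[0.471 0.368 0.065]
 [0.535 0.308 0.065]
 [0.499 0.283 0.065]
 [0.439 0.334 0.065]] [0.48592672 0.32312913 0.065     ]
yel [array([0.368, 0.244]), array([0.453, 0.218]), array([0.438, 0.171]), array([0.353, 0.197])]
yel [array([ 0.846, -0.386]), array([ 0.935, -0.408]), array([ 0.932, -0.422]), array([ 0.843, -0.4  ])]
yel [array([ 0.932, -0.303]), array([ 0.932, -0.315]), array([ 0.84 , -0.314]), array([ 0.839, -0.301])]
yel [array([0.939, 0.353]), array([0.942, 0.338]), array([0.852, 0.319]), array([0.849, 0.335])]
turq [array([0.327, 0.358]), array([0.328, 0.267]), array([0.279, 0.265]), array([0.278, 0.357])]
turq [array([0.682, 0.202]), array([0.727, 0.175]), array([0.677, 0.096]), array([0.633, 0.122])]
```

Call:
{"name": "jog_arm", "arguments": {
  "rows": "-5 0 -0.6 0 0 4.3;-5 0 -0.6 0 0 4.3;-5 0 -0.6 0 0 4.3;-5 0 -0.6 0 0 4.3;-5 0 -0.6 0 0 4.3;-5 0 -0.6 0 0 4.3;-5 0 -0.6 0 0 4.3;-5 0 -0.6 0 0 4.3",
  "grip": 0.42
}}

```text
time: 0.9
tool_pos: [0.5397, 0.4246, 0.2676]
orientation: [-180.0, 0.0, 127.2]
force: [1.0, 0.1, -0.7]
gripper_width: 0.0495
grip_force: 0.0
```

Call:
{"name": "jog_arm", "arguments": {
  "rows": "-5 0 -0.6 0 0 4.3;-5 0 -0.6 0 0 4.3;-5 0 -0.6 0 0 4.3;-5 0 -0.6 0 0 4.3;-5 0 -0.6 0 0 4.3;-5 0 -0.6 0 0 4.3;-5 0 -0.6 0 0 4.3;-5 0 -0.6 0 0 4.3"
}}

```text
time: 1.7
tool_pos: [0.6871, 0.0621, 0.3152]
orientation: [-180.0, 0.0, 92.8]
force: [0.5, 0.2, -0.6]
gripper_width: 0.0493
grip_force: 0.0
```

Call:
{"name": "jog_arm", "arguments": {
  "rows": "-3 -4 0 0 0 0;-2.9 -3.9 0 0 0 0;0 0 3 0 0 0;0 0 3 0 0 0;0 0 0 0 0 0"
}}

```text
time: 2.2
tool_pos: [0.608, 0.0012, 0.2517]
orientation: [-179.6, 0.0, 92.9]
force: [0.5, -0.4, -0.1]
gripper_width: 0.0497
grip_force: 0.0
```

```bash
python3 - <<'E'
from h import *
from cell import optics,bot
s=optics.capture("side");t=optics.capture("top")
a=cv2.resize(s["img"][60:260,180:340],None,fx=2.5,fy=2.5);b=cv2.resize(t["img"][110:270,190:330],None,fx=3.125,fy=3.125)
cv2.imwrite("pics/a.png",np.hstack([a[:500],b[:500]])); o=bot.observe();print(o["tool_pos"],o["joint_pos"])
E
```

```text
[0.61091656 0.0012712  0.25563338] [-26.80522335  20.85584445  27.41827228  97.38894452 -10.4578782
  64.37555064   6.589968  ]
```

View pics/a.png

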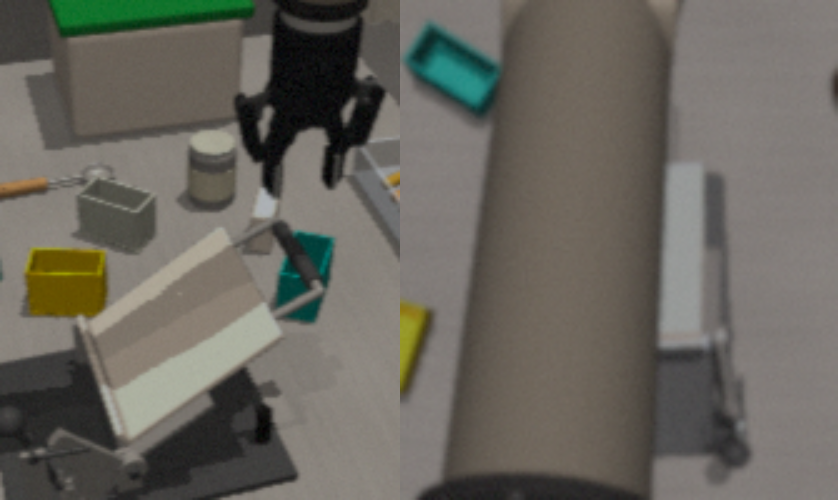

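In the side view the open fingers hang above the sleeve, one on each side of it (about 270,180 and 330,175 in the composite). I'll go down and close.

Call:
{"name": "jog_arm", "arguments": {
  "rows": "0 0 2 0 0 0;0 0 2 0 0 0;0 0 1.5 0 0 0;0 0 1 0 0 0;0 0 0 0 0 0"
}}

```text
time: 2.8
tool_pos: [0.6107, 0.0012, 0.1898]
orientation: [-179.9, 0.0, 92.9]
force: [-0.8, -0.4, -0.5]
gripper_width: 0.0496
grip_force: 0.0
```

Call:
{"name": "jog_arm", "arguments": {
  "rows": "0 0 0 0 0 0;0 0 0 0 0 0;0 0 0 0 0 0;0 0 0 0 0 0;0 0 0 0 0 0;0 0 0 0 0 0;0 0 0 0 0 0",
  "grip": 1
}}

```text
time: 3.5
tool_pos: [0.6111, 0.001, 0.1906]
orientation: [180.0, -0.0, 92.9]
force: [0.2, 1.1, 0.5]
gripper_width: 0.0001
grip_force: 0.0
```

The fingers closed on nothing, so I'll look.

```bash
python3 - <<'E'
from h import *
from cell import optics,bot
s=optics.capture("side");pickle.dump(s,open("side2.pkl","wb"))
cv2.imwrite("pics/b.png",cv2.resize(s["img"][100:250,220:360],None,fx=4,fy=4,interpolation=2)); o=bot.observe();print(o["tool_pos"])
print(proj(s,[.611,.001,.19]),proj(s,o["tool_pos"]+[0,0,-.019]))
E
```

```text
[0.6110327  0.00103269 0.1906364 ]
[298.33668702 160.12532179] [297.79605278 165.94383564]
```

View pics/b.png

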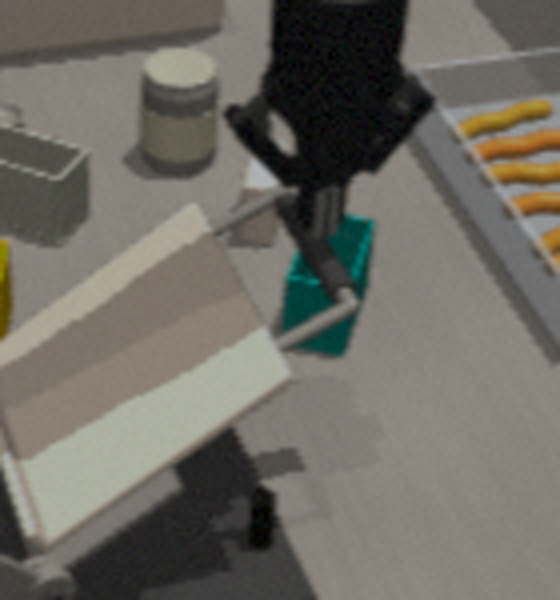

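The sleeve still looks like it is in front of the closed fingers, at crop (318,248). I'll zoom in and mark the projected TCP and fingertip.

```bash
python3 - <<'E'
from h import *
from cell import optics,bot
s=optics.capture("side");g=sum(optics.capture("side")["img"].astype(float) for _ in range(4))/4
g=np.clip(g*2,0,255).astype(np.uint8)
z=cv2.resize(g[130:188,272:328],None,fx=10,fy=10,interpolation=2)
p=bot.observe()["tool_pos"]
for d,c in((0,(0,0,255)),(-.019,(0,255,0)),(.03,(255,0,0))):
    q=(proj(s,p+[0,0,d])-[272,130]+.5)*10; cv2.drawMarker(z,tuple(int(v) for v in q),c,0,15,1)
for y in(-.048,0,.048):
    q=(proj(s,[.610-.05*y,-.001+y,.1905])-[272,130]+.5)*10; cv2.circle(z,tuple(int(v) for v in q),5,(255,0,255),1)
cv2.imwrite("pics/c.png",z)
E
```

```text
(no output)
```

View pics/c.png

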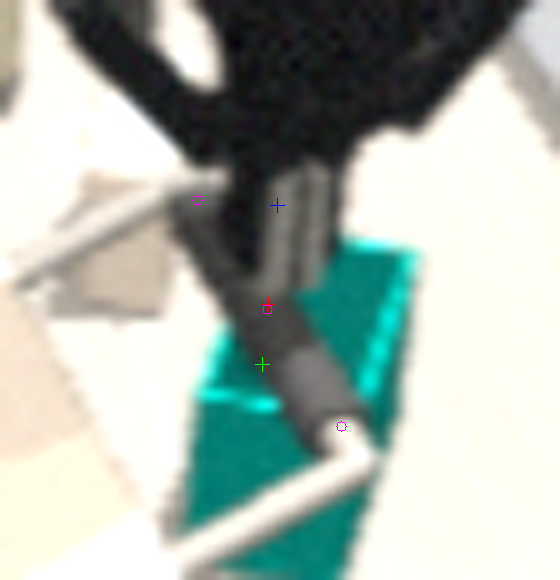

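Call:
{"name": "jog_arm", "arguments": {
  "rows": "0 0 -0.5 0 0 0;0 0 -0.5 0 0 0;0 0 0 0 0 0"
}}

```text
time: 4.1
tool_pos: [0.6117, 0.001, 0.2017]
orientation: [179.9, -0.0, 92.9]
force: [0.2, -0.2, 0.1]
gripper_width: 0.0002
grip_force: 0.0
```

Call:
{"name": "jog_arm", "arguments": {
  "rows": "0 0 -0.5 0 0 0;0 0 -0.5 0 0 0;0 0 0 0 0 0"
}}

```text
time: 4.4
tool_pos: [0.6116, 0.001, 0.2116]
orientation: [179.9, -0.0, 92.9]
force: [-0.3, -0.6, -0.0]
gripper_width: 0.0
grip_force: 0.0
```

```bash
cat > bar.py <<'E'
from h import *
from cell import optics,bot
def board():
    "board angle from white lit-board mask centroid shift; prints dark-sleeve pixel stats"
    s=optics.capture("side");return s
E
python3 - <<'E'
from h import *
from cell import optics,bot
s=optics.capture("side")
o=load("side2")["img"].astype(int);d=np.abs(s["img"].astype(int)-o).sum(2)
m=(d>90).astype(np.uint8);m=cv2.morphologyEx(m,2,np.ones((2,2)))
ys,xs=np.nonzero(m[120:260,150:330]);print(len(xs),xs.min()+150,xs.max()+150,ys.min()+120,ys.max()+120,np.median(xs)+150,np.median(ys)+120)
print(bot.observe()["tool_pos"],bot.observe()["force"])
E
```

```text
557 277 329 120 155 293.0 135.0
[0.61133948 0.00098937 0.21113657] [-0.09254965  0.08102323 -0.28347247]
```

```bash
python3 - <<'E'
from h import *
from cell import optics,bot
s=optics.capture("side");g=s["img"].astype(int)
p=bot.observe()["tool_pos"]
print([proj(s,p+np.array(d)).round(1) for d in((0,0,0),(0,0,-.019),(0,-.011,-.019))])
for r in range(136,172):
    print(r,' '.join(('T' if (g[r,c,0]-g[r,c,2])>25 else ' ')+'%3d'%g[r,c].mean() for c in range(288,316)))
E
```

```text
[array([299. , 153.3]), array([298.4, 159.5]), array([299.9, 162.2])]
136  132   69   27   20   15   21   15    9   17   14    8    6   11   20   18   13   11   19    6   18   26   62   82  105  114  105  115  129
137  169  133   68   33    9   15   11   12   13    8   14   14   15   10   10    9    6   14   10    7   50  100  126  127  132  129  133  135
138  175  168  129   69   20   21   17   21    5   13   15   14    9   14   12   17   22   25   16   30   79  117  130  133  132  132  132  134
139  176  173  162  117   64   69   64   40   15   14   12   17   11   27   29   37   50   46   23   58  107  127  133  132  133  130  132  130
140  177  171  158  128  119  124   94   44    2   13   20   15   38   56   51   45   56   49   35   78  117  130  133  128  132  132  130  132
141  175  170  144  119  130  130   99   42   17   12   15   28   50   65   51   45   58   48   39   80  116  130  132  131  131  133  132  128
142  176  169  137  112  126  127  101   45   15   16   22   30   53   65   51   46   55   52   32   79  115  129  133  131  129  132  132  132
143  176  169  134  10
[... 3453 characters left out ...]
 122 T108 T 73 T 40 T 33 T 43 T 34   32   40   49   56   63   62   63   52   48 T 47 T 67 T 67 T 43 T 50   98  126  126  128
168  135  131  127  113 T 85 T 53 T 45 T 39 T 37 T 36 T 35   36   44   53   57   59   62   60   55 T 50 T 70 T 65 T 44 T 52  101  129  131  127
169  133  130  121 T101 T 82 T 79 T 70 T 60 T 49 T 49 T 46 T 43   38   46   59   59   63   63   59   61 T 62 T 56 T 41   55  102  126  129  127
170  135  135  117   88 T 53 T 47 T 47 T 47 T 57 T 70 T 84 T 74   40   45   48   55   61   57   60   52   50 T 42 T 34   59  105  125  128  131
171  132  130  118   86 T 51 T 42 T 38 T 40 T 45 T 47 T 46 T 37   33   38   44   47   48   54   59   51   42 T 34 T 37   58  101  124  129  129
```

Shut, the fingertips show at about row 151, where the stated TCP predicts 162. So the real tips sit about 30 mm higher than the pose says, and they closed just above the sleeve. I'll reopen, go about 3 cm deeper and watch the force.

Call:
{"name": "jog_arm", "arguments": {
  "rows": "0 0 0 0 0 0;0 0 0 0 0 0;0 0 0 0 0 0;0 0 0 0 0 0;0 0 0 0 0 0;0 0 1 0 0 0;0 0 1 0 0 0;0 0 0 0 0 0",
  "grip": 0.42
}}

```text
time: 5.3
tool_pos: [0.6096, 0.0012, 0.1884]
orientation: [-179.8, 0.0, 92.9]
force: [-0.5, 0.1, -0.7]
gripper_width: 0.0495
grip_force: 0.0
```

Call:
{"name": "jog_arm", "arguments": {
  "rows": "0 0 1 0 0 0;0 0 1 0 0 0;0 0 0.6 0 0 0;0 0 0.4 0 0 0;0 0 0 0 0 0"
}}

```text
time: 5.8
tool_pos: [0.6107, 0.001, 0.1599]
orientation: [-179.9, 0.0, 92.9]
force: [0.1, -1.0, -0.1]
gripper_width: 0.0498
grip_force: 0.0
```

Call:
{"name": "jog_arm", "arguments": {
  "rows": "0 0 0 0 0 0;0 0 0 0 0 0;0 0 0 0 0 0;0 0 0 0 0 0;0 0 0 0 0 0;0 0 0 0 0 0",
  "grip": 1
}}

```text
time: 6.4
tool_pos: [0.609, 0.0009, 0.1605]
orientation: [-179.8, -0.0, 92.9]
force: [-6.5, 0.8, 2.2]
gripper_width: 0.0161
grip_force: 58.4
```

Gripped (16 mm opening, 58 N). Now I'll lift along the arc.

Call:
{"name": "jog_arm", "arguments": {
  "rows": "0 -0.9 -1.13 0 0 0;0 -0.9 -1.08 0 0 0;0 -0.91 -1.03 0 0 0;0 -0.97 -0.98 0 0 0;0 -1.03 -0.92 0 0 0;0 -1.08 -0.86 0 0 0;0 -1.13 -0.8 0 0 0;0 -1.17 -0.73 0 0 0"
}}

```text
time: 7.2
tool_pos: [0.5299, -0.0027, 0.2371]
orientation: [179.9, -0.0, 92.9]
force: [1.8, 1.7, -3.7]
gripper_width: 0.0158
grip_force: 58.9
```

Call:
{"name": "jog_arm", "arguments": {
  "rows": "0 -1.21 -0.66 0 0 0;0 -1.25 -0.59 0 0 0;0 -1.28 -0.52 0 0 0;0 -1.31 -0.45 0 0 0;0 0 0 0 0 0;0 0 0 0 0 0"
}}

```text
time: 7.8
tool_pos: [0.4803, -0.005, 0.2593]
orientation: [179.8, -0.1, 93.0]
force: [2.1, 3.3, 3.6]
gripper_width: 0.0159
grip_force: 59.5
```

```bash
python3 - <<'E'
from h import *
from cell import optics,bot
s=optics.capture("side")
cv2.imwrite("pics/d.png",cv2.resize(s["img"][90:270,160:340],None,fx=3,fy=3,interpolation=2)); o=bot.observe();print(o["tool_pos"],o["force"],o["joint_pos"])
E
```

```text
[ 0.48073119 -0.00502379  0.2591845 ] [1.57947614 5.14721307 3.78911735] [-3.22594587e+01  6.12672603e+00  2.78722390e+01  1.13766753e+02
 -3.35375503e+00  6.06955444e+01  7.96605254e-02]
```

View pics/d.png

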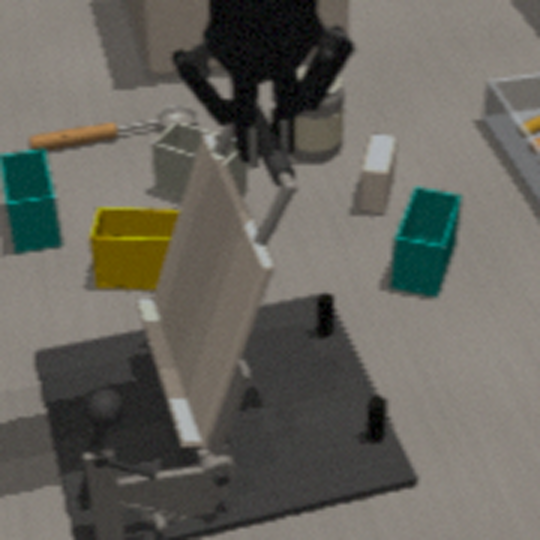

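The board stands steep at about 1.27 rad, and the pawl ball at crop (105,405) has swung away from the robot compared with before. I'll nudge up slightly, then lower with a force check just past the top notch.

Call:
{"name": "jog_arm", "arguments": {
  "rows": "0 -0.35 -0.1 0 0 0;0 -0.35 -0.1 0 0 0;0 0 0 0 0 0;0 0 0 0 0 0"
}}

```text
time: 8.25
tool_pos: [0.4743, -0.0053, 0.2611]
orientation: [179.8, -0.0, 93.0]
force: [2.4, 4.9, 6.4]
gripper_width: 0.016
grip_force: 59.6
```

Call:
{"name": "jog_arm", "arguments": {
  "rows": "0 1.38 0.43 0 0 0;0 1.35 0.51 0 0 0;0 1.31 0.59 0 0 0;0 1.28 0.67 0 0 0;0 1.23 0.74 0 0 0;0 1.19 0.81 0 0 0;0 1.14 0.88 0 0 0;0 1.08 0.95 0 0 0"
}}

```text
time: 9.05
tool_pos: [0.5734, -0.0008, 0.2039]
orientation: [180.0, 0.0, 92.9]
force: [1.1, 3.4, 1.0]
gripper_width: 0.016
grip_force: 59.6
```

Call:
{"name": "jog_arm", "arguments": {
  "rows": "0 0.5 0.5 0 0 0;0 0.52 0.51 0 0 0;0 0.48 0.53 0 0 0"
}}

```text
time: 9.35
tool_pos: [0.5879, -0.0002, 0.1887]
orientation: [180.0, 0.0, 92.9]
force: [3.1, 2.8, 1.6]
gripper_width: 0.016
grip_force: 59.5
```

Past the top notch with almost no force, so the pawl has tripped. I'll continue down to flat.

Call:
{"name": "jog_arm", "arguments": {
  "rows": "0 0.48 0.54 0 0 0;0 0.89 1.13 0 0 0;0 0.83 1.18 0 0 0;0 0.75 1.23 0 0 0;0 0.68 1.27 0 0 0;0 0.6 1.31 0 0 0;0 0.52 1.34 0 0 0"
}}

```text
time: 10.05
tool_pos: [0.6346, 0.002, 0.1072]
orientation: [-179.9, 0.0, 92.9]
force: [1.3, 1.8, -0.8]
gripper_width: 0.0164
grip_force: 59.3
```

Call:
{"name": "jog_arm", "arguments": {
  "rows": "0 0.44 1.37 0 0 0;0 0.36 1.4 0 0 0;0 0.27 1.41 0 0 0;0 0.19 1.43 0 0 0;0 0.1 1.2 0 0 0;0 0 0 0 0 0"
}}

```text
time: 10.65
tool_pos: [0.647, 0.0026, 0.0385]
orientation: [-179.8, 0.0, 92.9]
force: [-1.8, 0.5, -3.6]
gripper_width: 0.0161
grip_force: 59.2
```

Call:
{"name": "jog_arm", "arguments": {
  "rows": "0 0 0.5 0 0 0;0 0 0.4 0 0 0;0 0 0.2 0 0 0;0 0 0 0 0 0"
}}

```text
time: 11.05
tool_pos: [0.6472, 0.0026, 0.0307]
orientation: [-179.9, -0.0, 92.9]
force: [-8.9, 0.5, 5.3]
gripper_width: 0.0164
grip_force: 60.3
```

Call:
{"name": "jog_arm", "arguments": {
  "rows": "0 -0.2 0.2 0 0 0;0 0 0 0 0 0;0 0 0 0 0 0"
}}

```text
time: 11.35
tool_pos: [0.6473, 0.0026, 0.0305]
orientation: [179.9, -0.0, 92.9]
force: [-8.6, -0.2, 13.4]
gripper_width: 0.0159
grip_force: 61.2
```

```bash
python3 - <<'E'
from h import *
from cell import optics,bot
a=optics.capture("side");b=optics.capture("top");pickle.dump(a,open("sideF.pkl","wb"))
cv2.imwrite("pics/e.png",np.hstack([cv2.resize(a["img"][140:290,160:340],None,fx=2.2,fy=2.2,interpolation=2),cv2.resize(b["img"][110:260,130:310],None,fx=2.2,fy=2.2,interpolation=2)])); o=bot.observe();print(o["tool_pos"],o["force"])
E
```

```text
[0.64733406 0.00261382 0.03050421] [-8.95669237 -0.02896057 13.68295767]
```

View pics/e.png

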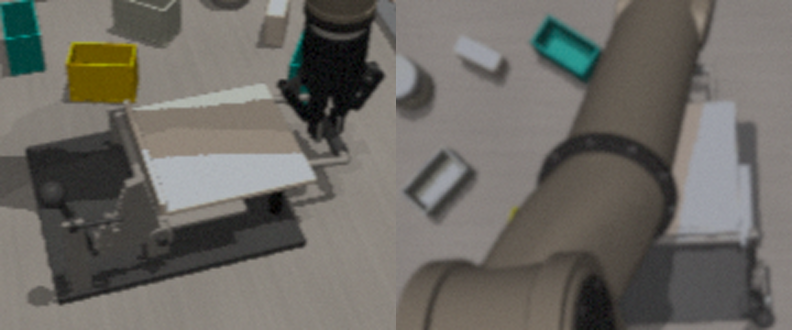

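The board is flat, and the ball is back toward the robot at composite (52,195), so the pawl has reset. Next I'll raise it to about 0.47 rad, then lower it onto the second notch.

Call:
{"name": "jog_arm", "arguments": {
  "rows": "0 0.1 0.5 0 0 0;0 0 -2.4 0 0 0;0 -0.13 -1.43 0 0 0;0 -0.22 -1.42 0 0 0;0 -0.3 -1.41 0 0 0;0 -0.38 -1.39 0 0 0;0 -0.47 -1.36 0 0 0;0 -0.55 -1.33 0 0 0"
}}

```text
time: 12.25
tool_pos: [0.6255, 0.0016, 0.1306]
orientation: [-179.9, 0.0, 92.9]
force: [-4.9, -1.6, -7.8]
gripper_width: 0.016
grip_force: 61.7
```

Call:
{"name": "jog_arm", "arguments": {
  "rows": "0 -0.52 -1.08 0 0 0;0 0 0 0 0 0;0 0 0 0 0 0"
}}

```text
time: 12.55
tool_pos: [0.6203, 0.0014, 0.1413]
orientation: [-179.9, -0.0, 92.9]
force: [-5.1, -0.7, -6.3]
gripper_width: 0.0161
grip_force: 61.8
```

Call:
{"name": "jog_arm", "arguments": {
  "rows": "0 0.3 -0 0 0 0;0 0.3 0.9 0 0 0;0 0.25 0.8 0 0 0;0 0.1 0.4 0 0 0;0 0 0 0 0 0;0 0 0 0 0 0"
}}

```text
time: 13.15
tool_pos: [0.63, 0.0018, 0.1202]
orientation: [-179.9, -0.0, 92.9]
force: [-7.5, -1.4, -4.0]
gripper_width: 0.0157
grip_force: 62.2
```

Call:
{"name": "jog_arm", "arguments": {
  "rows": "0 0 0.1 0 0 0;0 0 0.1 0 0 0;0 0 0 0 0 0"
}}

```text
time: 13.45
tool_pos: [0.6305, 0.0019, 0.1189]
orientation: [-180.0, -0.0, 92.9]
force: [-7.2, -1.5, -0.2]
gripper_width: 0.0157
grip_force: 62.4
```

Call:
{"name": "jog_arm", "arguments": {
  "rows": "0 0 0 0 0 0;0 0 0 0 0 0;0 0 0 0 0 0;0 0 0 0 0 0;0 0 0 0 0 0",
  "grip": 0.42
}}

```text
time: 13.95
tool_pos: [0.6317, 0.0021, 0.1184]
orientation: [179.9, -0.0, 92.9]
force: [-0.1, 0.0, 0.2]
gripper_width: 0.0496
grip_force: 0.0
```

Call:
{"name": "jog_arm", "arguments": {
  "rows": "0 0 -2 0 0 0;0 0 -4 0 0 0;0 0 -4 0 0 0;0 0 -4 0 0 0;0 0 -3 0 0 0;0 0 0 0 0 0"
}}

```text
time: 14.55
tool_pos: [0.6338, 0.0016, 0.2933]
orientation: [179.5, -0.0, 92.9]
force: [0.2, -1.6, 0.2]
gripper_width: 0.0496
grip_force: 0.0
```

```bash
python3 - <<'E'
from cell import bot
o=bot.observe();print(o["tool_pos"],o["joint_pos"],o["force"])
E
```

```text
[0.63382649 0.00159977 0.29327948] [-26.9279983   21.31574225  28.61995455  91.99340541 -10.82173233
  68.92392052   6.77352619] [ 0.20930238 -1.57344464  0.21560812]
```

Board released on the second notch at about 0.38 rad. I'll move over the tub, turned so the fingers close across its short side.

Call:
{"name": "jog_arm", "arguments": {
  "rows": "4.54 -0.19 0.9 0 0 -5.64;4.54 -0.19 0.9 0 0 -5.64;4.54 -0.19 0.9 0 0 -5.64;4.54 -0.19 0.9 0 0 -5.64;4.54 -0.19 0.9 0 0 -5.64;4.54 -0.19 0.9 0 0 -5.64;4.54 -0.19 0.9 0 0 -5.64;4.54 -0.19 0.9 0 0 -5.64",
  "grip": 0
}}

```text
time: 15.35
tool_pos: [0.4796, 0.3246, 0.215]
orientation: [-180.0, -0.0, 138.3]
force: [0.3, 0.7, -0.6]
gripper_width: 0.0853
grip_force: 0.0
```

Call:
{"name": "jog_arm", "arguments": {
  "rows": "0 0 0 0 6 0;0 0 0 0 6 0;0 0 0 0 0 0;0 0 0 0 0 0"
}}

```text
time: 15.75
tool_pos: [0.4814, 0.322, 0.2152]
orientation: [-179.9, -11.9, 137.9]
force: [0.1, 0.1, -0.3]
gripper_width: 0.0859
grip_force: 0.0
```

```bash
cat > to.py <<'E'
import numpy as np,sys
from cell import bot
from scipy.spatial.transform import Rotation as Q
def to(target):
    o=bot.observe();R=Q.from_euler("xyz",o["orientation"],degrees=True).as_matrix()
    print("pos",o["tool_pos"].round(4),"rpy",o["orientation"].round(2),"j",o["joint_pos"].round(1),"\ntool-frame cm to target",(R.T@(np.array(target)-o["tool_pos"])*100).round(2))
to([float(v) for v in sys.argv[1:4]])
E
python3 to.py .485 .322 .14
python3 - <<'E'
from h import *
from cell import optics,bot
s=optics.capture("side");t=optics.capture("top");p=bot.observe()["tool_pos"]
print(proj(s,p),proj(s,p+[0,0,.03]))
# has the tub moved? compare region
m=cv2.absdiff(s["img"],load("side")["img"]).sum(2)[155:165,215:240];print(m.mean())
cv2.imwrite("pics/f.png",np.hstack([cv2.resize(s["img"][80:200,150:300],None,fx=2.6,fy=2.6,interpolation=2),cv2.resize(t["img"][130:250,120:270],None,fx=2.6,fy=2.6,interpolation=2)]))
E
```

```text
pos [0.4814 0.322  0.2152] rpy [-179.93  -11.93  137.91] j [-40.8  21.1   9.7 101.  -16.8  62.7  24.6] 
tool-frame cm to target [-1.81  0.25  7.31]
[221.5431569   95.17980092] [221.01021923  85.80655262]
24.604
```

Call:
{"name": "jog_arm", "arguments": {
  "rows": "-0.85 0.1 3.65 0 0 0;-0.85 0.1 3.65 0 0 0;-0.62 0 2.93 0 0 0;-0.62 0 2.93 0 0 0;0 0 0 0 0 0"
}}

```text
time: 16.35
tool_pos: [0.4798, 0.323, 0.0776]
orientation: [-179.6, -12.1, 138.1]
force: [-0.1, 0.6, -0.0]
gripper_width: 0.0857
grip_force: 0.0
```

Call:
{"name": "jog_arm", "arguments": {
  "rows": "-0.41 0 1.96 0 0 0;-0.41 0 1.96 0 0 0;-0.2 0 0.98 0 0 0;0 0 0 0 0 0"
}}

```text
time: 16.75
tool_pos: [0.4826, 0.324, 0.0311]
orientation: [-179.9, -12.0, 138.1]
force: [0.1, 0.3, -0.2]
gripper_width: 0.0853
grip_force: 0.0
```

```bash
python3 to.py .483 .322 .02
python3 - <<'E'
from h import *
from cell import optics
s=optics.capture("side");t=optics.capture("top")
cv2.imwrite("pics/f.png",np.hstack([cv2.resize(s["img"][80:200,150:300],None,fx=2.6,fy=2.6,interpolation=2),cv2.resize(t["img"][130:250,120:270],None,fx=2.6,fy=2.6,interpolation=2)]))
E
```

```text
pos [0.4826 0.324  0.0311] rpy [-179.95  -12.02  138.09] j [-37.9  34.7   6.1 107.6 -22.2  43.3  32.3] 
tool-frame cm to target [-0.4  -0.12  1.05]
```

Call:
{"name": "jog_arm", "arguments": {
  "rows": "-0.2 -0.1 0.9 0 0 0;0 0 0 0 0 0"
}}

```text
time: 17.05
tool_pos: [0.4823, 0.3227, 0.0217]
orientation: [-180.0, -12.0, 138.1]
force: [-0.4, -0.4, -0.7]
gripper_width: 0.0851
grip_force: 0.0
```

Call:
{"name": "jog_arm", "arguments": {
  "rows": "0 0 0 0 0 0;0 0 0 0 0 0;0 0 0 0 0 0;0 0 0 0 0 0;0 0 0 0 0 0;0 0 0 0 0 0",
  "grip": 1
}}

```text
time: 17.65
tool_pos: [0.4836, 0.3234, 0.0227]
orientation: [179.9, -12.0, 138.1]
force: [1.9, 1.0, 6.7]
gripper_width: 0.0495
grip_force: 63.0
```

Call:
{"name": "jog_arm", "arguments": {
  "rows": "0.3 0 -1.5 0 0 0;0.8 0 -3.9 0 0 0;0.8 0 -3.9 0 0 0;0.8 0 -3.9 0 0 0;0.8 0 -3.9 0 0 0;0 0 0 0 0 0"
}}

```text
time: 18.25
tool_pos: [0.4861, 0.3232, 0.2027]
orientation: [179.5, -11.9, 138.1]
force: [0.7, -0.0, -1.6]
gripper_width: 0.0493
grip_force: 63.0
```

```bash
cat > plan.py <<'E'
import numpy as np
from cell import bot
from scipy.spatial.transform import Rotation as Q
Rg=Q.from_euler("xyz",[179.9,-12,138.1],degrees=True); pg=np.array([.4836,.3234,.0227])
tub=np.array([.485,.322,0]); Rt=Q.from_euler("z",-42,degrees=True)
A=.38; S=Q.from_euler("z",2.9,degrees=True)*Q.from_euler("y",-A); H=np.array([.4085,-.0115,.06])
def goal(x,y,z,worldbias=0.):
    b=np.array([0,0,.03*worldbias]); P=H+S.apply([.014+x,y,.014+z])
    D=S*Rt.inv(); return P+D.apply(pg+b-tub)-b, D*Rg
def show(x,y,z):
    o=bot.observe();R=Q.from_euler("xyz",o["orientation"],degrees=True);p=o["tool_pos"]
    print("now",p.round(4),o["orientation"].round(2),"F",o["force"].round(1),"j",o["joint_pos"].round(1))
    for wb in(0,1):
        g,G=goal(x,y,z,wb); print("goal",g.round(4),G.as_euler("xyz",degrees=True).round(2),"tool cm",(R.inv().apply(g-p)*100).round(2),"rotvec",(R.inv()*G).as_rotvec(degrees=True).round(2))
E
python3 -c "
import plan;plan.show(.075,0,.08);print(plan.goal(.047,0,0))"
```

```text
now [0.4861 0.3232 0.2027] [179.48 -11.87 138.13] F [ 0.7 -0.  -1.6] j [-40.7  22.    9.9 101.5 -17.4  61.   25.7]
goal [ 0.446  -0.0095  0.2007] [ 179.94    9.77 -177.  ] tool cm [-18.84 -27.42  -4.01] rotvec [  1.26 -20.29 -45.22]
goal [ 0.4349 -0.0101  0.1985] [ 179.94    9.77 -177.  ] tool cm [-18.12 -28.21  -3.64] rotvec [  1.26 -20.29 -45.22]
(array([ 0.44964161, -0.0093121 ,  0.11597476]), Rotation.from_matrix(array([[-0.98413997, -0.05250743,  0.16944463],
                            [-0.05156376,  0.99861996,  0.00996792],
                            [-0.16973418,  0.00107263, -0.9854893 ]])))
```

Call:
{"name": "jog_arm", "arguments": {
  "rows": "0 0 -0.5 0.2 -3.4 -7.53;0 0 -0.5 0.2 -3.4 -7.53;0 0 -0.5 0.2 -3.4 -7.53;0 0 -0.5 0.2 -3.4 -7.53;0 0 0 0.2 -3.4 -7.53;0 0 0 0.2 -3.4 -7.53;0 0 0 0 0 0"
}}

```text
time: 18.95
tool_pos: [0.4825, 0.3201, 0.2152]
orientation: [-179.7, 9.3, -176.7]
force: [0.1, 0.3, -1.7]
gripper_width: 0.0491
grip_force: 62.7
```

```bash
python3 -c "
import plan;plan.show(.075,0,.08)"
```

```text
now [0.4825 0.3201 0.2152] [-179.68    9.3  -176.73] F [ 0.1  0.3 -1.7] j [-47.9  14.6   5.4 109.4   6.3  49.3  46.6]
goal [ 0.446  -0.0095  0.2007] [ 179.94    9.77 -177.  ] tool cm [  5.69 -32.69   0.73] rotvec [-0.34 -0.47  0.27]
goal [ 0.4349 -0.0101  0.1985] [ 179.94    9.77 -177.  ] tool cm [  6.82 -32.68   0.76] rotvec [-0.34 -0.47  0.27]
```

Call:
{"name": "jog_arm", "arguments": {
  "rows": "0.4 -4 0 0 -0.4 0.2;0.7 -4.1 0 0 0 0;0.8 -4.1 0 0 0 0;0.8 -4.1 0 0 0 0;0.8 -4.1 0 0 0 0;0.8 -4.1 0 0 0 0;0.8 -4.1 0 0 0 0;0.6 -4.1 0 0 0 0"
}}

```text
time: 19.75
tool_pos: [0.444, -0.0112, 0.2073]
orientation: [-179.9, 9.7, -177.5]
force: [0.4, 0.2, -2.4]
gripper_width: 0.0492
grip_force: 63.0
```

Call:
{"name": "jog_arm", "arguments": {
  "rows": "0 0 0 0 0 0;0 0 0 0 0 0;0 0 0 0 0 0"
}}

```text
time: 20.05
tool_pos: [0.4453, -0.0083, 0.2075]
orientation: [-179.9, 9.8, -177.2]
force: [0.1, -0.5, -1.5]
gripper_width: 0.049
grip_force: 63.2
```

```bash
python3 - <<'E'
import plan
from h import *
from cell import optics
plan.show(.065,0,.03)
s=optics.capture("side")
cv2.imwrite("pics/g.png",cv2.resize(s["img"][90:260,150:330],None,fx=3.3,fy=3.3,interpolation=2))
# predicted rim/base corners for current hover under tool-frame rigid hypothesis
o=plan.bot.observe();R=plan.Q.from_euler("xyz",o["orientation"],degrees=True)
for wb in(0,1):
    b=np.array([0,0,.03*wb]);D=R*plan.Rg.inv();P=o["tool_pos"]+b-D.apply(plan.pg+b-plan.tub);T=D*plan.Rt
    print(wb,"tub in seat",plan.S.inv().apply(P-plan.H)-[.014,0,.014],[proj(s,P+T.apply(c)).round(0) for c in((-.045,-.025,.0),(.045,-.025,0),(.045,-.025,.065),(-.045,-.025,.065))])
E
```

```text
now [ 0.4453 -0.0083  0.2075] [-179.88    9.8  -177.23] F [ 0.1 -0.5 -1.5] j [-2.590e+01 -1.000e-01  1.840e+01  1.277e+02  1.400e+00  4.270e+01
  8.430e+01]
goal [ 0.4552 -0.009   0.1505] [ 179.94    9.77 -177.  ] tool cm [ 0.   -0.1   5.78] rotvec [-0.23  0.02 -0.23]
goal [ 0.4441 -0.0096  0.1484] [ 179.94    9.77 -177.  ] tool cm [ 1.13 -0.11  5.8 ] rotvec [-0.23  0.02 -0.23]
0 tub in seat [0.07706603 0.0013989  0.08651736] [array([224., 188.]), array([258., 170.]), array([248., 151.]), array([212., 170.])]
1 tub in seat [0.08820926 0.00126565 0.0843776 ] [array([229., 186.]), array([262., 169.]), array([253., 150.]), array([217., 168.])]
```

Call:
{"name": "jog_arm", "arguments": {
  "rows": "0 0 2 0 0 0;0 0 2 0 0 0;0 0 1.7 0 0 0;0 0 0 0 0 0;0 0 0 0 0 0"
}}

```text
time: 20.6
tool_pos: [0.455, -0.0081, 0.1514]
orientation: [-179.8, 9.8, -177.1]
force: [-0.2, -0.2, -1.6]
gripper_width: 0.0489
grip_force: 63.0
```

Call:
{"name": "jog_arm", "arguments": {
  "rows": "-0.1 0 0.6 0 0 0;-0.1 0 0.6 0 0 0;-0.1 0 0.4 0 0 0;0 0 0 0 0 0;0 0 0 0 0 0"
}}

```text
time: 21.1
tool_pos: [0.4607, -0.0086, 0.1361]
orientation: [-179.8, 9.8, -177.2]
force: [-0.1, 0.5, -2.2]
gripper_width: 0.0492
grip_force: 63.0
```

```bash
python3 - <<'E'
import plan
from h import *
from cell import optics
plan.show(.047,0,.0)
s=optics.capture("side")
cv2.imwrite("pics/g.png",cv2.resize(s["img"][110:260,160:330],None,fx=4,fy=4,interpolation=2))
E
```

```text
now [ 0.4607 -0.0086  0.1361] [-179.83    9.83 -177.18] F [-0.1  0.5 -2.2] j [-24.3   8.8  18.6 130.4  -4.   31.5  89.9]
goal [ 0.4496 -0.0093  0.116 ] [ 179.94    9.77 -177.  ] tool cm [ 1.43 -0.01  1.79] rotvec [-0.26  0.05 -0.18]
goal [ 0.4385 -0.0099  0.1138] [ 179.94    9.77 -177.  ] tool cm [ 2.57 -0.01  1.81] rotvec [-0.26  0.05 -0.18]
```

View pics/g.png

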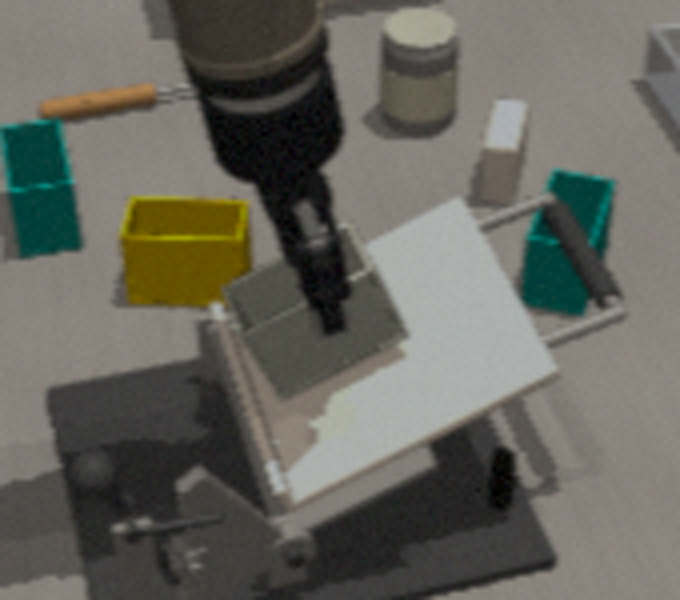

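In the last picture the tub hangs just above the board and parallel to it, with its near lower corner at (290,397) and the lip to its left. The bar is at the second-notch height. I'll lower to contact, squarely to the board.

Call:
{"name": "jog_arm", "arguments": {
  "rows": "-0.1 0 0.5 0 0 0;-0.1 0 0.5 0 0 0;0 0 0 0 0 0;0 0 0 0 0 0"
}}

```text
time: 21.55
tool_pos: [0.4642, -0.0084, 0.1263]
orientation: [-179.8, 9.8, -177.2]
force: [0.1, -0.0, -2.3]
gripper_width: 0.0496
grip_force: 63.0
```

Call:
{"name": "jog_arm", "arguments": {
  "rows": "-0.06 0 0.29 0 0 0;0 0 0 0 0 0;0 0 0 0 0 0"
}}

```text
time: 21.85
tool_pos: [0.4654, -0.0083, 0.1238]
orientation: [-179.8, 9.8, -177.2]
force: [0.3, 0.1, -1.3]
gripper_width: 0.0492
grip_force: 63.0
```

Call:
{"name": "jog_arm", "arguments": {
  "rows": "-0.06 0 0.29 0 0 0;0 0 0 0 0 0;0 0 0 0 0 0"
}}

```text
time: 22.15
tool_pos: [0.467, -0.0084, 0.1222]
orientation: [-179.9, 9.9, -177.2]
force: [-7.1, -0.2, 15.0]
gripper_width: 0.0492
grip_force: 65.6
```

Call:
{"name": "jog_arm", "arguments": {
  "rows": "0.05 0 -0.2 0 0 0;0 0 0 0 0 0"
}}

```text
time: 22.35
tool_pos: [0.4658, -0.0083, 0.1232]
orientation: [-179.8, 9.9, -177.2]
force: [0.1, 0.4, -2.1]
gripper_width: 0.0491
grip_force: 63.5
```

```bash
cat > chk.py <<'E'
import plan,numpy as np
o=plan.bot.observe();R=plan.Q.from_euler("xyz",o["orientation"],degrees=True)
for wb in(0,1):
    b=np.array([0,0,.03*wb]);D=R*plan.Rg.inv();P=o["tool_pos"]+b-D.apply(plan.pg+b-plan.tub)
    print(wb,"tub in seat",(plan.S.inv().apply(P-plan.H)-[.014,0,.014]).round(4),o["force"].round(1))
d=plan.S.as_matrix();print("downhill,normaldown in tool",R.inv().apply(-d[:,0]).round(3),R.inv().apply(-d[:,2]).round(3))
E
python3 chk.py
```

```text
0 tub in seat [0.0648 0.0001 0.0007] [ 0.1  0.4 -2.1]
1 tub in seat [ 0.0759 -0.0001 -0.0015] [ 0.1  0.4 -2.1]
downhill,normaldown in tool [ 0.979 -0.001  0.206] [-0.206  0.003  0.979]
```

Call:
{"name": "jog_arm", "arguments": {
  "rows": "0.59 0 0.1 0 0 0;0.59 0 0.11 0 0 0;0.3 0 0.05 0 0 0;0 0 0 0 0 0;0 0 0 0 0 0"
}}

```text
time: 22.85
tool_pos: [0.4516, -0.0091, 0.1179]
orientation: [-179.8, 9.8, -177.2]
force: [1.3, -0.2, -3.3]
gripper_width: 0.0488
grip_force: 63.4
```

Call:
{"name": "jog_arm", "arguments": {
  "rows": "0.3 0 0.06 0 0 0;0 0 0 0 0 0;0 0 0 0 0 0"
}}

```text
time: 23.15
tool_pos: [0.4512, -0.009, 0.1179]
orientation: [-179.8, 10.1, -177.2]
force: [5.3, -0.7, 1.6]
gripper_width: 0.0491
grip_force: 63.6
```

Call:
{"name": "jog_arm", "arguments": {
  "rows": "0.3 0 0.06 0 0 0;0 0 0 0 0 0;0 0 0 0 0 0"
}}

```text
time: 23.45
tool_pos: [0.4509, -0.009, 0.1181]
orientation: [-179.9, 10.4, -177.2]
force: [8.4, -0.6, 3.9]
gripper_width: 0.049
grip_force: 63.9
```

The tub is against the lip. I'll ease off, press lightly onto the board, release and back away.

Call:
{"name": "jog_arm", "arguments": {
  "rows": "-0.4 0 -0.08 0 0 0;-0.03 0 0.15 0 0 0;0 0 0 0 0 0"
}}

```text
time: 23.75
tool_pos: [0.4519, -0.0089, 0.1167]
orientation: [-179.9, 10.0, -177.2]
force: [1.5, 0.3, 9.4]
gripper_width: 0.0493
grip_force: 65.0
```

```bash
python3 chk.py
```

```text
0 tub in seat [ 0.0495  0.0002 -0.0001] [1.5 0.3 9.4]
1 tub in seat [ 0.0607  0.     -0.0023] [1.5 0.3 9.4]
downhill,normaldown in tool [ 0.979 -0.001  0.204] [-0.204  0.003  0.979]
```

Call:
{"name": "jog_arm", "arguments": {
  "rows": "0 0 0 0 0 0;0 0 0 0 0 0;0 0 0 0 0 0;0 0 0 0 0 0;0 0 0 0 0 0;0 0 0 0 0 0",
  "grip": 0
}}

```text
time: 24.35
tool_pos: [0.45, -0.0091, 0.1156]
orientation: [-179.8, 9.8, -177.2]
force: [0.3, -0.6, -0.4]
gripper_width: 0.085
grip_force: 0.0
```

Call:
{"name": "jog_arm", "arguments": {
  "rows": "0 0 -1 0 0 0;0 0 -2 0 0 0;0 0 -3 0 0 0;0 0 -4 0 0 0;0 0 -4 0 0 0;0 4 -3 0 0 0;0 5 0 0 0 0;0 5 0 0 0 0"
}}

```text
time: 25.15
tool_pos: [0.4146, 0.1311, 0.2853]
orientation: [-180.0, 10.1, -177.3]
force: [1.4, 0.6, -0.8]
gripper_width: 0.0857
grip_force: 0.0
```

Call:
{"name": "jog_arm", "arguments": {
  "rows": "0 5 0 0 0 0;0 5 0 0 0 0;0 5 0 0 0 0;0 0 0 0 0 0;0 0 0 0 0 0"
}}

```text
time: 25.65
tool_pos: [0.4066, 0.2802, 0.2826]
orientation: [-179.8, 9.8, -177.0]
force: [-0.6, -0.9, -0.6]
gripper_width: 0.0853
grip_force: 0.0
```

```bash
python3 - <<'E'
from h import *
from plan import S,H
from cell import optics
s=optics.capture("side");t=optics.capture("top");s0=load("side")
def seat(c,u,v,h):  # ray onto plane h above the board face, seat coords
    o,d=ray(c,u,v);M=S.as_matrix().T;o=M@(o-H)-[.014,0,.014];d=M@d;return (o+d*(h-o[2])/d[2]).round(3)
h=cv2.cvtColor(t["img"],cv2.COLOR_BGR2HSV)
# expected tub rim corners at x=.045..; compare with gray-tub mask in top view
X=lambda x,y,z:H+S.apply([.014+x,y,.014+z])
print("expect rim top",[proj(t,X(x,y,.065)).round(1) for x,y in((0,-.025),(.09,-.025),(.09,.025),(0,.025))])
g=t["img"].astype(int).mean(2)
u,v=proj(t,X(.045,0,.065)).astype(int)
for r in range(v-22,v+24,2): print(r,' '.join('%3d'%g[r,c] for c in range(u-18,u+20,2)))
print("cols",u-18)
for y in(-.048,.048): print("bar expected side", proj(s,H+S.apply([.24,y,0])).round(1),"top",proj(t,H+S.apply([.24,y,0])).round(1))
cv2.imwrite("pics/z.png",s["img"])
# bystanders: change vs start in side view
d=cv2.absdiff(s["img"],s0["img"]).sum(2);
for n,(a,b) in dict(cup=(288,322),jar=(361,280),squeeze=(350,325),brush=(295,375),tin=(265,127),timer=(286,148),spoon=(190,134)).items(): print(n,d[b-6:b+6,a-6:a+6].mean().round(1))
dk=(s["img"].max(2)<60).astype(np.uint8)[140:200,275:325];ys,xs=np.nonzero(dk);print("dark sleeve",xs.min()+275,xs.max()+275,ys.min()+140,ys.max()+140)
E
```

```text
expect rim top [array([266.4, 223.2]), array([265.5, 193.2]), array([247.6, 193.9]), array([249. , 223.9])]
186 156 156 156 156 153 150 150 148 151 150 146 149 151 152 155 153 155 155 154
188 157 154 156 153 139 119 111 110 115 108 107 108 113 145 153 156 156 156 155
190 155 154 155 154 129  97  93  92  93  95  92  91 100 139 154 153 155 156 154
192 158 157 157 154 124  98  93  93  98  98  98  99 106 140 154 155 155 155 154
194 155 153 155 154 137 122 122 121 122 120 113 115 120 135 154 156 154 155 155
196 155 153 156 155 136 112 107 106 109 105 107 102 103 140 155 157 155 156 155
198 153 155 155 155 138 115 103 103 104 110 104 104 106 131 152 157 155 154 156
200 158 154 154 156 141 116 114 106 107 108 110 107 108 133 154 155 155 156 154
202 154 156 155 156 139 121 134 134 130 134 132 128 115 136 153 155 153 157 155
204 155 153 155 155 146 131 139 143 142 146 145 140 114 137 156 156 154 157 156
206 154 156 156 154 151 131 143 145 143 146 148 139 115 137 154 153 154 154 155
208 155 157 158 155 148 122 141 143 146 148 145 143 116 138 151 157 156 155 154
210 152 155 158 154 151 127 142 
[... 351 characters left out ...]
 138 136 137 139
220 115 112 111 110 108 118  99  92  95  94  96  95  95 116  88  81  76  76  73
222  58  61  58  57  59 101 104 103 107 110 112 116 116 114  68  56  53  57  56
224  64  61  62  62  63  79  84  84  81  73  72  74  75  77  72  73  72  67  62
226  81  79  83  77  79  64  58  52  53  58  52  53  63  80  77  80  77  76  77
228  80  80  81  80  82  64  58  53  54  53  54  53  53  77  78  81  77  77  80
230  80  82  83  80  80  66  53  56  55  55  58  54  53  71  77  78  78  78  77
cols 239
bar expected side [312.1 183.7] top [270.8 140.1]
bar expected side [297.8 161.1] top [237.7 141.5]
cup 6.4
jar 9.0
squeeze 6.3
brush 6.4
tin 7.5
timer 40.6
spoon 6.8
dark sleeve 292 314 154 186
```

```bash
python3 -c "
from cell import ticket;print(ticket.hand_in())"
```

```text
the job is handed in; nothing more can be done
None
```

I tripped and reset the pawl, left the board propped on its second notch (about 0.38 rad), stood the grey tub on it against the lip, and handed the job in at about 26 s; it returned no verdict.

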